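# Clip the insulating cover onto the earth terminal

## Robot

A 6-joint arm with a two-finger parallel gripper is mounted at the origin on the work surface; the furniture and walls round the work are solid. World frame = base frame: x ahead of the robot, y to its left, z up, the work surface at z = 0. Lengths are in mm, angles in rad, forces in N, time in s.
With the tool pointing down it reaches from about 250 to 800 mm from the base axis. Payload 3.9 kg.
Tool frame: the origin (TCP) lies at the very end of the fingers, on their centre line; the grasp point (between the pads) lies 19 mm behind it; z points along the fingers, y is the direction in which the jaws open and shut (so a half turn about z gives the same grasp; the last joint's range is limited). The gripper opens to 85 mm and grips with 20 to 120 N. Pads are 22 mm wide; open, the fingers measure 114 mm over their backs; the gripper's body (76 mm by 85 mm) begins 54 mm behind the grasp point. The pads swing forward as they close: fully open they stand 13 mm farther back than shut.
Start: joints at [-1.345, 0.26, -0.138, 1.173, 0, 1.571], TCP at [117.536, -511.664, 231.304] pointing down, gripper open.
Joint ranges: [-2.78, 2.78], [-0.83, 1.72], [-1.28, 1.37], [-1.9, 2.12], [-1.57, 1.48], [-3.14, 3.14]. Speed limits (rad/s): [2.57, 2.57, 3.14, 3.14, 3.14, 3.14].

## Interface

Orientations are given as a 3x3 rotation matrix whose columns are the frame's x, y, z axes.
In Python, from station import ctrl, vision gives the robot as it stands.
- The arm moves only by the shell command python3 -m handwheel 'ROWS' [OPENING] [FORCE]. ROWS is JSON, one flat list of numbers, 4 for each row, row after row: the shift along the world's x, y, z in mm, then the turn about the world's z in degrees. A call has 1 to 12 rows; each row shifts and turns the commanded pose from where the row before left it; what a row does not reach is not made up. A row lasts 1/10 s, in which the tool goes at most 50 mm and 8.59 degrees, less where a joint would pass 70% of its speed; a pose out of reach is approached as far as the arm can. A call with a gripper value outside its range is refused whole. OPENING is the finger opening in mm, from 0 to 85.4, set as the call begins (- or left out, the last holds). The fingers move at their own pace and stop on an object; FORCE is the grip in N (left out, the last holds). Time passes only in rows, so rows that do not move let the fingers close. It gives the time, the measured TCP pose, the force and the opening at its end, in the units of the state.
- ctrl.observe(): the state, without advancing time (a new reading comes with each control period).
- vision.capture(name): name is "scene" or "top"; returns a dict with "color" (384x512x3 uint8, red, green, blue), "camera_matrix" (3x3 intrinsics, pixels), "R" (3x3) and "t" (3): a world point X has camera coordinates R X + t. Camera axes: x right, y down, z forward; pixel columns grow to the right and rows downward; lengths in mm; the calibration is good to about 2 mm. A picture is of the moment at which its call begins. There is no depth.
- ctrl.job_done(): hands the job in, once; it reports no verdict.
The state is a dict: "time_s": time; "joint_positions": joint angles; "dq": joint speeds; "joint_efforts": joint torques, N m; "position": TCP position; "tcp_rot": TCP orientation; "ft_force": force on the tool from outside, world axes, zero at the start; "torque": the same for the moment, N m; "finger_gap": finger opening in mm.
Only numpy, scipy, OpenCV 4.12 (cv2) and the standard library are available. Lean on these libraries where they do the work, as an engineer would, in place of code of your own. Each camera call takes 0.05 s, during which the arm holds its last target.

## Task

Pull the orange insulating cover straight up off the latches of its black parking dock, line it up over the bare earth terminal (the white block with the brass stud) and press it down until it snaps and sits fully home on the gasket. Finish while still pressing the cover down firmly, with about 10 to 20 N: do not let up at the end. Leave the plate blank, the steel rule and the tape measure where they are.

Things in the scene. Friction and masses are not known exactly. Their poses are not given: they have to be found in the camera images.
- cover_grip (a point): Middle of the grip bar on top of the orange cover, 62 mm above the cover's lower rim and 22 mm above the flat top of its cap. The upright bar runs along the cover's x: 44 mm long, 16 mm thick (y), 36 mm tall, from 40 to 76 mm above the rim. Take it from above across its 16 mm thickness, fingers closing along the cover's y. z up.
- cover_rim (a point): Centre of the cover's open lower rim (same axes as cover_grip, 62 mm below it).
- park_seat (a point): Fixed black dock, plate 96 x 90 mm; centre of its gasket's top, 12 mm above the table, z up. A black plinth 52 x 40 mm stands 22 mm above it, a sprung latch in each long (y) side. At the start the cover is snapped on, its rim at this point, axes along the dock's. Pulling it straight up takes about 20 N over the first 6 mm, then it springs free; clear after 25 mm of lift.
- terminal_seat (a point): Fixed earth terminal, aluminium plate 96 x 90 mm (x, y); centre of its black gasket's top, 12 mm above the table, z up. A white plinth 52 x 40 mm (long along x) stands 22 mm above it, a brass stud 33 mm. The cover goes on with its x along this x, either way round, 1.5 mm play each side, and is home with cover_rim at this point.
- cover: Orange rigid plastic cover, 0.1 to 0.16 kg: a rectangular cap 62 mm (its x) by 58 mm (y) by 40 mm tall, open below. Origin as cover_rim. An inward lip along each long (y) side rides over the latches of the docks. A half turn about z makes no difference to the fit.
- terminal_gasket: Black gasket frame of the earth terminal, fixed, origin 3 mm below terminal_seat. The plinth inside it has a sprung latch in each long (y) side: going down, the cover meets them 12 mm above home, takes about 15 N, snaps over about 6 mm above home, then the force drops until it rests on the gasket, which is solid.
- plate_blank_mid (a point): Bystander: bare steel plate blank with a cut corner, 60 x 60 x 10 mm, lying loose on the table; its centre.
- steel_rule_mid (a point): Bystander: short steel rule, 155 mm long (its y), 18 mm wide, 8 mm thick, lying loose on the table; its centre.
- tape_measure_mid (a point): Bystander: yellow tape measure standing on its flat foot, 36 x 80 x 62 mm, loose; its centre.

How it is judged (in metres and radians):
On the way, in this order (a step that is already met when the one before it is completed fails the run):
1. the cover has been pulled clear of the parking dock (distance between cover_rim and park_seat above 0.04 m), for 0.1 s.
2. the cover has snapped home on the terminal (z of cover_rim in the frame of terminal_seat below 0.002 m and horizontal distance between cover_rim and terminal_seat below 0.005 m and angle between cover_rim's own z axis and vertical below 0.06 rad), for 0.1 s.
At the end, for the whole second after the job is handed in: The cover sits home on the earth terminal (rim within 2 mm of the gasket, centred within 5 mm, tilt under 0.06 rad, in line within 0.12 rad) and the robot still presses it down: the cover bears on the gasket with more than 5 N and less than 45 N through the last second (all of step 2 and z of cover_rim in the frame of terminal_seat above -0.003 m and angle between the x axis of cover_rim and the x axis of terminal_seat, either way round below 0.12 rad and contact force between cover and terminal_gasket between 5 and 45 N and contact force between any of the fingers, the arm and cover above 3 N); the arm keeps its last pose, push and grip.
It fails at once if the plate blank, steel rule or tape measure was moved by more than 20 mm (distance of any of plate_blank_mid, steel_rule_mid, tape_measure_mid from where it was at the start of the episode above 0.02 m).
It also fails if it takes over 45 s, if anything falls off the work surface, if the arm or the gripper's body presses on something with over 40 N, if the wrist force passes 120 N, or if a joint passes its speed limit or range.

## Working session

There is one attempt and no reset: what is moved stays moved. The work goes in short steps, Python scripts to look and compute and a shell command to move; the robot and the scene stay as the last step left them, time stands still between calls to the robot, and variables do not carry over. Pictures are saved under pics/ and viewed, and the job is handed in when it is done.

```bash
mkdir -p pics; ls; python3 - <<'E'
from station import ctrl, vision
import cv2,numpy as np
for n in("scene","top"):
    d=vision.capture(n); cv2.imwrite(f"pics/{n}0.png",d["color"][:,:,::-1]); np.savez(f"{n}0.npz",**d)
    print(n,d["camera_matrix"].tolist(),d["R"].round(4).tolist(),d["t"].round(1).tolist())
s=ctrl.observe();print(s["time_s"],s["position"],s["tcp_rot"],s["ft_force"],s["finger_gap"])
E
```

```text
pics
scene [[445.68149841216245, 0.0, 249.43562174365798], [0.0, 445.68149841216245, 193.24055073839392], [0.0, 0.0, 1.0]] [[-0.7647, -0.6442, -0.0121], [-0.4087, 0.4995, -0.7638], [0.4981, -0.5792, -0.6454]] [438.0, 219.6, 867.1]
top [[492.5952067063749, 0.0, 264.6004291722045], [0.0, 492.5952067063749, 185.24819702394103], [0.0, 0.0, 1.0]] [[-0.0222, -0.9997, -0.0087], [-0.9913, 0.0232, -0.1299], [0.1301, 0.0057, -0.9915]] [104.3, 459.4, 1219.9]
0.1 [ 117.40398022 -511.08810363  230.57169128] [[ 9.74614339e-01  2.23890053e-01 -3.66168071e-04]
 [ 2.23890352e-01 -9.74612907e-01  1.67078498e-03]
 [ 1.72000093e-05 -1.71035250e-03 -9.99998537e-01]] [ 0.33476149 -0.06969198  1.10315577] 85.37496015965426
```

View pics/scene0.png

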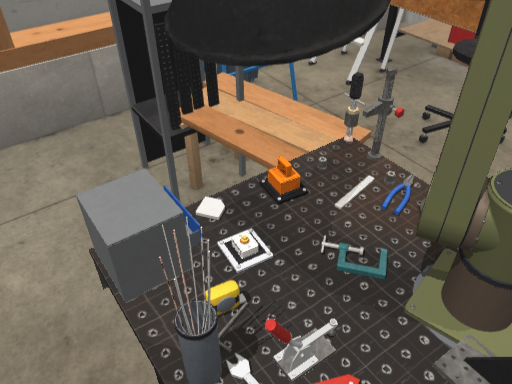

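View pics/top0.png

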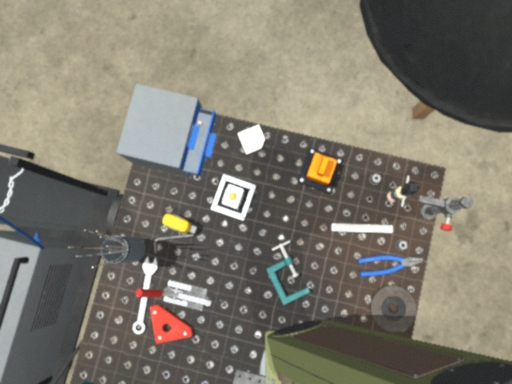

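The scene view shows the orange cover on its black dock at about (285,178) and the terminal at (245,247). In the top view they are at (322,168) and (233,197). Next I'll enlarge both and segment them.

```bash
cat > h.py <<'E'
import numpy as np,cv2
def load(n): return dict(np.load(n))
def ray(d,p,z):
    K,R,t=d["camera_matrix"],d["R"],d["t"]
    v=R.T@np.linalg.inv(K)@np.array([p[0],p[1],1.]); c=-R.T@t
    return c+v*(z-c[2])/v[2]
def proj(d,X):
    q=d["camera_matrix"]@(d["R"]@np.asarray(X,float)+d["t"]); return q[:2]/q[2]
E
python3 - <<'E'
from h import *
T=load("top0.npz");S=load("scene0.npz")
a=T["color"][130:240,190:350,::-1]; b=S["color"][145:280,205:315,::-1]
cv2.imwrite("pics/t_zoom.png",cv2.resize(a,None,fx=5,fy=5,interpolation=cv2.INTER_CUBIC))
cv2.imwrite("pics/s_zoom.png",cv2.resize(b,None,fx=4.4,fy=4.4,interpolation=cv2.INTER_CUBIC))
for n,d in(("T",T),("S",S)):
    h=cv2.cvtColor(d["color"],cv2.COLOR_RGB2HSV)
    x0,x1,y0,y1=(290,350,140,200) if n=="T" else (255,320,150,205)
    m=cv2.inRange(h,(5,170,60),(18,255,255)); mm=np.zeros_like(m); mm[y0:y1,x0:x1]=m[y0:y1,x0:x1]
    c=max(cv2.findContours(mm,0,1)[0],key=cv2.contourArea)
    print(n,"cover",cv2.minAreaRect(c),cv2.contourArea(c), cv2.boundingRect(c))
    x0,x1,y0,y1=(205,262,170,225) if n=="T" else (212,278,225,275)
    m=cv2.inRange(h,(0,0,140),(180,70,255)); mm=np.zeros_like(m); mm[y0:y1,x0:x1]=m[y0:y1,x0:x1]
    for c in cv2.findContours(mm,cv2.RETR_CCOMP,1)[0]:
        if cv2.contourArea(c)>60:
            r=cv2.minAreaRect(c);print(n,"term",r,cv2.contourArea(c))
            for z in (9,12,34):
                w=[ray(d,p,z)[:2] for p in cv2.boxPoints(r)]; w=np.array(w)
                e=np.roll(w,-1,0)-w
                print(z,w.mean(0).round(1),np.linalg.norm(e,axis=1).round(1),np.degrees(np.arctan2(e[:,1],e[:,0])).round(1))
E
```

```text
T cover ((321.4615478515625, 168.3076934814453), (24.888893127441406, 27.17597770690918), 19.653823852539062) 621.0 (307, 152, 30, 33)
T term ((231.40003967285156, 196.29998779296875), (45.2205696105957, 38.8960075378418), 18.434946060180664) 1383.5
9 [438.1 180.2] [100.7 117.5 100.2 116.4] [ -18.9 -109.9  160.5   70.3]
12 [437.7 179.9] [100.4 117.2 100.  116.1] [ -18.9 -109.9  160.5   70.3]
34 [435.3 178.3] [ 98.7 115.2  98.2 114.1] [ -18.9 -109.9  160.5   70.3]
T term ((233.0182342529297, 196.82481384277344), (26.57052230834961, 26.826826095581055), 19.98310661315918) 267.5
9 [436.5 176. ] [69.3 68.9 69.1 68.5] [ -20.6 -111.4  159.1   68.7]
12 [436.1 175.8] [69.2 68.8 69.  68.3] [ -20.6 -111.4  159.1   68.7]
34 [433.7 174.2] [68.  67.6 67.8 67.1] [ -20.6 -111.4  159.1   68.7]
S cover ((283.47515869140625, 176.97238159179688), (35.67811965942383, 28.393836975097656), 48.01278305053711) 747.0 (268, 157, 32, 38)
S term ((244.8917694091797, 248.3814697265625), (35.33404541015625, 45.7921142578125), 66.03751373291016) 1311.5
9 [439.5 173. ] [111.  104.7 102.1  98.7] [-108.1  146.4   69.7  -29.2]
12 [437.6 175.1] [110.5 104.2 101.6  98.3] [-108.1  146.4   69.7  -29.2]
34 [424.  190.3] [107.1 101.   98.5  95.3] [-108.1  146.4   69.7  -29.2]
S term ((244.60345458984375, 247.2413787841797), (26.917821884155273, 36.37188720703125), 66.80140686035156) 341.5
9 [441.6 171.7] [87.2 79.7 81.8 76.2] [-109.3  146.3   69.1  -30.2]
12 [439.8 173.7] [86.8 79.4 81.4 75.9] [-109.3  146.3   69.1  -30.2]
34 [426.1 189. ] [84.2 77.  79.  73.6] [-109.3  146.3   69.1  -30.2]
S term ((244.00001525878906, 240.00001525878906), (9.899494171142578, 9.899494171142578), 45.0) 78.0
9 [456.3 156.9] [26.7 27.2 26.1 26.7] [-85.3 165.7  93.8 -13.4]
12 [454.4 159.1] [26.6 27.1 26.  26.6] [-85.3 165.7  93.8 -13.4]
34 [440.3 174.8] [25.8 26.3 25.2 25.7] [-85.3 165.7  93.8 -13.4]
```

View pics/t_zoom.png

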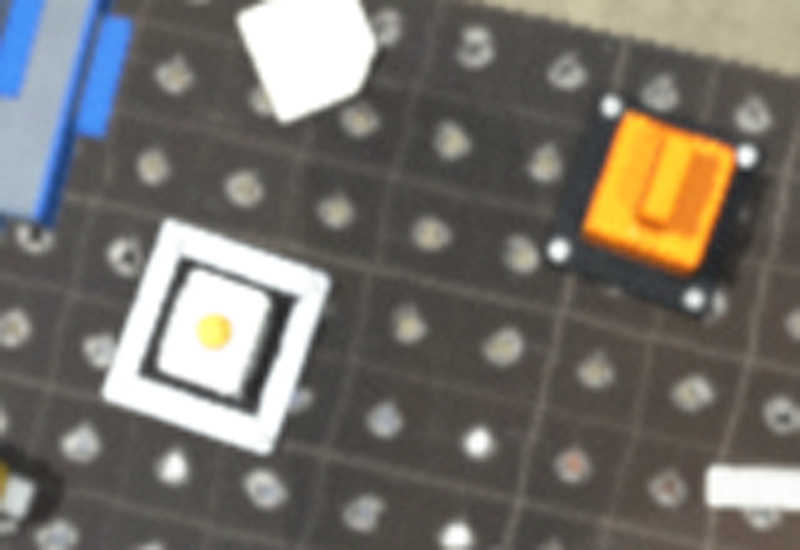

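View pics/s_zoom.png

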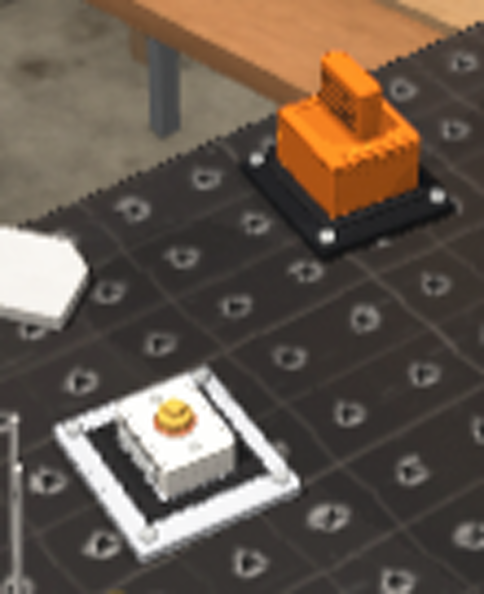

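```bash
cat >> h.py <<'E'
def tri(ds,ps):
    A=np.zeros((3,3));b=np.zeros(3)
    for d,p in zip(ds,ps):
        v=d["R"].T@np.linalg.inv(d["camera_matrix"])@np.array([p[0],p[1],1.]);v/=np.linalg.norm(v);c=-d["R"].T@d["t"]
        M=np.eye(3)-np.outer(v,v);A+=M;b+=M@c
    return np.linalg.solve(A,b)
def quad(m):
    """line-fit quad of largest blob in mask (upsampled mask ok)"""
    c=max(cv2.findContours(m,0,cv2.CHAIN_APPROX_NONE)[0],key=cv2.contourArea)
    h=cv2.convexHull(c)
    for e in np.linspace(.01,.15,60):
        q=cv2.approxPolyDP(h,e*cv2.arcLength(h,True),True)
        if len(q)==4:break
    q=q[:,0].astype(float);P=c[:,0].astype(float);L=[]
    for i in range(4):
        a,b=q[i],q[(i+1)%4];u=(b-a)/np.linalg.norm(b-a);n=np.array([-u[1],u[0]])
        s=(P-a)@u;dd=(P-a)@n;l=np.linalg.norm(b-a)
        k=(s>.12*l)&(s<.88*l)&(abs(dd)<.07*l+1)
        vx,vy,x,y=cv2.fitLine(P[k].astype(np.float32),cv2.DIST_HUBER,0,.01,.01).ravel()
        L.append(np.cross([x,y,1],[x+vx,y+vy,1]))
    o=[]
    for i in range(4):
        p=np.cross(L[i-1],L[i]);o.append(p[:2]/p[2])
    return np.array(o)
def up(d,x0,y0,w,h,f=8):
    return cv2.resize(d["color"][y0:y0+h,x0:x0+w],None,fx=f,fy=f,interpolation=cv2.INTER_CUBIC)
def dn(q,x0,y0,f=8): return (np.asarray(q)+.5)/f-.5+np.array([x0,y0])
E
python3 - <<'E'
from h import *
T=load("top0.npz");S=load("scene0.npz")
Q={}
for n,d,(x0,y0,w,h) in(("T",T,(206,168,54,56)),("S",S,(212,224,66,52))):
    g=cv2.cvtColor(up(d,x0,y0,w,h),cv2.COLOR_RGB2HSV)
    m=cv2.inRange(g,(0,0,130),(180,75,255))
    Q[n]=dn(quad(m),x0,y0);print(n,Q[n].round(2).tolist())
    W=np.array([ray(d,p,9)[:2] for p in Q[n]]);e=np.roll(W,-1,0)-W
    print("z9",W.mean(0).round(1),np.linalg.norm(e,axis=1).round(1),np.degrees(np.arctan2(e[:,1],e[:,0])).round(1))
# match corners by nearest ray at z=9
for p in Q["T"]:
    w=ray(T,p,9);j=min(range(4),key=lambda j:np.linalg.norm(ray(S,Q["S"][j],9)-w))
    print(tri([T,S],[p,Q["S"][j]]).round(1))
def screw(d,p,r=4):
    x,y=np.round(p).astype(int);g=d["color"][y-r:y+r+1,x-r:x+r+1].astype(float).min(2)
    g=np.clip(g-100,0,None);yy,xx=np.mgrid[y-r:y+r+1,x-r:x+r+1];return np.array([(g*xx).sum(),(g*yy).sum()])/g.sum()
tp=[(611,106),(746,156),(694,299),(559,250)];ts=[screw(T,(a/5+190-.4,b/5+130-.4)) for a,b in tp]
sp=[(257,158),None,(438,196),(328,236)]
print("screws top",np.round(ts,1).tolist())
W=np.array([ray(T,p,10)[:2] for p in ts]);e=np.roll(W,-1,0)-W
print(W.mean(0).round(1),np.linalg.norm(e,axis=1).round(1),np.degrees(np.arctan2(e[:,1],e[:,0])).round(1))
ss=[screw(S,(a/4.4+205-.4,b/4.4+145-.4)) for a,b in [(257,158),(438,196),(328,236)]]
for p in ss:
    w=ray(S,p,10);j=min(range(4),key=lambda j:np.linalg.norm(W[j]-w[:2]))
    print(j,w.round(1),tri([T,S],[ts[j],p]).round(1))
# stud
for n,d,b in(("T",T,(222,186,22,22)),("S",S,(232,228,24,22))):
    g=cv2.cvtColor(d["color"],cv2.COLOR_RGB2HSV);m=cv2.inRange(g,(12,100,80),(32,255,255))
    x,y,w,h=b;mm=np.zeros_like(m);mm[y:y+h,x:x+w]=m[y:y+h,x:x+w];M=cv2.moments(mm,True);p=(M["m10"]/M["m00"],M["m01"]/M["m00"]);print(n,"stud",p,M["m00"],ray(d,p,42).round(1),ray(d,p,45).round(1))
E
```

```text
T [[222.61, 172.31], [256.4, 184.42], [243.77, 221.36], [208.71, 209.24]]
z9 [436.6 176.3] [ 93.3 100.6  95.5 102. ] [-111.2  160.1   69.7  -21.1]
S [[251.07, 227.36], [273.98, 255.14], [236.54, 271.64], [215.84, 241.8]]
z9 [439.2 175.9] [98.9 91.6 98.4 90.6] [ 160.    69.5  -20.6 -110.2]
[500.6 201.9  10. ]
[468.3 115.9   9.4]
[374.2 150.3  10.6]
[405.8 238.6  13.9]
screws top [[311.8, 150.8], [338.7, 160.7], [328.5, 189.3], [301.1, 179.6]]
[500.7 -50.3] [74.3 79.9 74.5 80.8] [-111.9  158.3   68.8  -21.9]
0 [556.2 -34.9  10. ] [551.4 -29.9  15.4]
2 [454.1 -73.7  10. ] [450.2 -69.1  14.9]
3 [481.5  -5.5  10. ] [4.766e+02 1.000e-01 1.630e+01]
T stud (232.5, 195.66666666666666) 30.0 [435.7 174.9  42. ] [435.4 174.7  45. ]
S stud (244.12, 239.16) 50.0 [436.5 178.6  42. ] [434.6 180.8  45. ]
```

```bash
python3 - <<'E'
from h import *
T=load("top0.npz");S=load("scene0.npz")
for z in(0,100,200):print("stand top-view red knob (446,226), post(430,208)",z,ray(T,(446,226),z).round(),ray(T,(430,208),z).round())
print("knob tri",tri([T,S],[(446,226),(399,112)]).round(),"post base scene(375,155) z0",ray(S,(375,155),0).round(),"post top tri",tri([T,S],[(430,200),(391,72)]).round())
print("lamp",tri([T,S],[(455,50),(278,20)]).round())
print("tape",tri([T,S],[(178,223),(224,294)]).round(),"rule",ray(T,(362,228),8).round(),"plate",ray(T,(252,138),10).round())
print("bluebox top",ray(T,(200,140),150).round(), "pen tips tri",tri([T,S],[(100,240),(170,235)]).round())
E
```

```text
stand top-view red knob (446,226), post(430,208) 0 [ 349. -369.    0.] [ 397. -331.    0.]
stand top-view red knob (446,226), post(430,208) 100 [ 345. -333.  100.] [ 389. -298.  100.]
stand top-view red knob (446,226), post(430,208) 200 [ 342. -297.  200.] [ 381. -265.  200.]
knob tri [ 343. -309.  167.] post base scene(375,155) z0 [ 392. -335.    0.] post top tri [ 376. -244.  288.]
lamp [ 699. -291.  320.]
tape [371. 312.  43.] rule [ 349. -152.    8.] plate [590. 124.  10.]
bluebox top [556. 241. 150.] pen tips tri [334. 422. 311.]
```

```bash
python3 -m handwheel '[0,0,20,8, 0,0,20,8]'; python3 -c "
from station import ctrl
s=ctrl.observe();print(s['joint_positions'],s['position'])"
```

```text
time_s: 0.3
position: [117.3, -510.7, 270.6]
tcp_rot: [[0.872, 0.489, -0.001], [0.489, -0.872, 0.003], [0.001, -0.003, -1.0]]
ft_force: [-0.2, -0.8, 0.2]
finger_gap: 85.3
[-1.34499306e+00  2.47374402e-01 -5.28731296e-02  1.27380567e+00
 -2.20891105e-05  1.28582518e+00] [ 117.3057798  -510.67646108  270.59694518]
```

```bash
python3 -m handwheel '[-4,42,4,8, -4,42,4,8, -3,42,4,8, -3,42,4,8, -3,42,4,8, 32,28,0,8, 32,28,0,8, 32,28,0,8, 32,28,0,8]'; python3 -m handwheel '[32,28,0,8, 32,28,0,8, 32,28,0,8, 32,28,0,8, 32,8,-10,8, 32,8,-10,8, 32,8,-10,8, 32,4,-10,1.3, 0,0,0,0]' 85 ;python3 -c "
from station import ctrl
s=ctrl.observe();print(s['joint_positions'],s['position'])"
```

```text
time_s: 1.2
position: [229.1, -188.2, 291.3]
tcp_rot: [[-0.194, 0.981, 0.0], [0.981, 0.194, -0.0], [-0.001, 0.0, -1.0]]
ft_force: [0.8, -1.7, 0.5]
finger_gap: 85.5
time_s: 2.1
position: [487.3, -48.9, 248.9]
tcp_rot: [[-0.929, 0.369, -0.001], [0.369, 0.929, 0.0], [0.001, -0.0, -1.0]]
ft_force: [-1.2, -0.1, -0.9]
finger_gap: 85.2
[-1.00285599e-01  1.93452236e-01 -1.80681991e-01  1.19803850e+00
  3.01478057e-04  2.77608086e-01] [487.30042542 -48.93662455 248.90135365]
```

```bash
python3 -m handwheel '[7,-1,-40,0, 7,-1,-40,0, 1,0,-40,0, 0,0,0,0, 0,0,0,0]' 50; python3 - <<'E'
from h import *
from station import vision
S=vision.capture("scene");T=vision.capture("top")
cv2.imwrite("pics/a_s.png",cv2.resize(S["color"][90:230,210:350,::-1],None,fx=4,fy=4,interpolation=cv2.INTER_CUBIC))
cv2.imwrite("pics/a_t.png",cv2.resize(T["color"][100:230,250:400,::-1],None,fx=4,fy=4,interpolation=cv2.INTER_CUBIC))
E
```

```text
time_s: 2.6
position: [498.4, -51.7, 131.5]
tcp_rot: [[-0.929, 0.371, -0.002], [0.371, 0.929, 0.0], [0.002, -0.001, -1.0]]
ft_force: [-0.5, -0.6, 0.4]
finger_gap: 49.8
```

View pics/a_s.png

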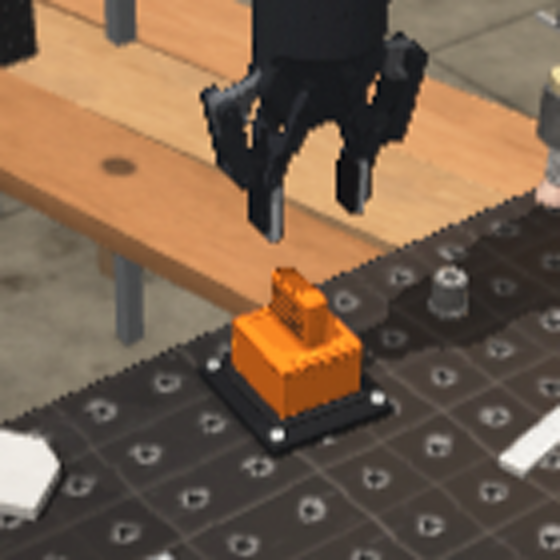

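View pics/a_t.png

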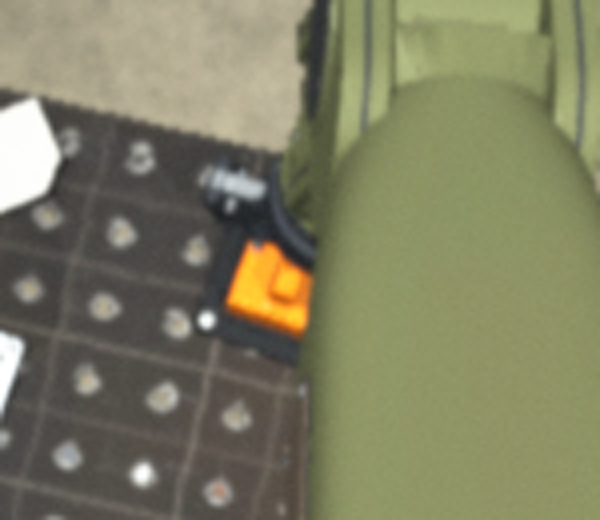

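```bash
python3 - <<'E'
from h import *
S=load("scene0.npz");T=load("top0.npz")
P=np.array([498.4,-51.7,131.5]);y=np.array([.371,.929,0])
for dz in(0,6,10):
  for s in(-30,-25,0,25,30): print(dz,s,proj(S,P+s*y+[0,0,dz]).round(1))
# bar top center predicted vs seen: bar top z88
for c in((502,-51),(500.5,-50),(504,-52)):
    u=np.array([.929,-.371,0]);v=np.array([.371,.929,0])
    for nm,d in(("S",S),("T",T)):
        print(c,nm,[proj(d,np.array([*c,88])+a*22*u+b*8*v).round(1).tolist() for a,b in((1,1),(1,-1),(-1,-1),(-1,1))],"cap",[proj(d,np.array([*c,52])+a*31*u+b*29*v).round(1).tolist() for a,b in((1,1),(1,-1),(-1,-1),(-1,1))])
for nm,d,b in(("T",T,(298,145,46,46)),("S",S,(260,150,50,52))):
    cv2.imwrite(f"pics/bar_{nm}.png",up(d,*b,f=12)[:,:,::-1])
E
```

```text
0 -30 [297.3 143.4]
0 -25 [295.6 144. ]
0 0 [286.7 146.8]
0 25 [277.6 149.7]
0 30 [275.8 150.3]
6 -30 [297.5 141.3]
6 -25 [295.7 141.9]
6 0 [286.8 144.7]
6 25 [277.7 147.6]
6 30 [275.9 148.2]
10 -30 [297.6 139.9]
10 -25 [295.8 140.5]
10 0 [286.8 143.3]
10 25 [277.8 146.2]
10 30 [275.9 146.8]
(502, -51) S [[277.1, 157.5], [282.7, 155.7], [292.2, 165.0], [286.5, 166.9]] cap [[267.7, 169.7], [287.3, 163.1], [300.6, 176.1], [280.5, 183.2]]
(502, -51) T [[323.5, 154.9], [329.7, 157.1], [323.6, 173.9], [317.4, 171.6]] cap [[315.3, 151.5], [337.1, 159.4], [328.8, 182.3], [306.9, 174.3]]
(500.5, -50) S [[277.4, 158.0], [282.9, 156.1], [292.4, 165.4], [286.8, 167.3]] cap [[268.0, 170.1], [287.6, 163.5], [300.9, 176.5], [280.7, 183.7]]
(500.5, -50) T [[323.1, 155.5], [329.3, 157.8], [323.3, 174.5], [317.0, 172.2]] cap [[314.9, 152.1], [336.7, 160.0], [328.4, 182.9], [306.5, 174.9]]
(504, -52) S [[276.7, 157.1], [282.3, 155.2], [291.7, 164.5], [286.1, 166.4]] cap [[267.4, 169.2], [286.9, 162.6], [300.2, 175.6], [280.1, 182.7]]
(504, -52) T [[323.9, 154.1], [330.1, 156.3], [324.0, 173.1], [317.8, 170.8]] cap [[315.6, 150.7], [337.4, 158.6], [329.2, 181.5], [307.3, 173.5]]
```

View pics/bar_T.png

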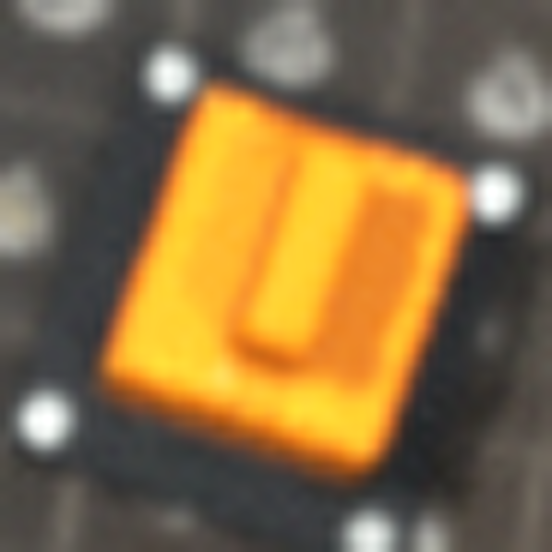

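View pics/bar_S.png

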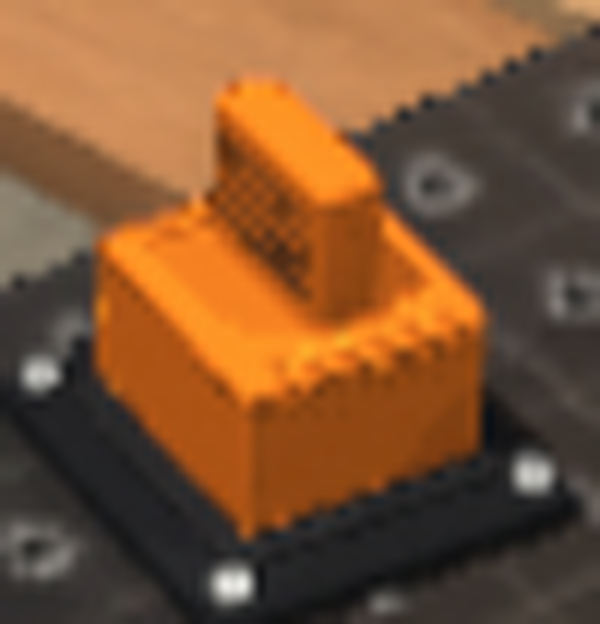

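```bash
python3 -m handwheel '[0,0,0,0]'; python3 -m handwheel '[1,0.5,-20,0, 1,0.5,-20,0, 0,0,-15,0, 0,0,-8,0, 0,0,-4,0, 0,0,0,0, 0,0,0,0]'
```

```text
time_s: 2.8
position: [501.3, -51.9, 133.8]
tcp_rot: [[-0.929, 0.371, 0.005], [0.371, 0.929, -0.0], [-0.004, 0.001, -1.0]]
ft_force: [-0.4, -0.6, 0.7]
finger_gap: 49.7
time_s: 3.5
position: [502.3, -50.8, 65.2]
tcp_rot: [[-0.929, 0.371, 0.002], [0.371, 0.929, -0.0], [-0.002, 0.0, -1.0]]
ft_force: [-0.2, -0.8, -0.1]
finger_gap: 49.9
```

```bash
python3 -m handwheel '[-1,0.4,-4,0, 0,0,-3,0, 0,0,0,0, 0,0,0,0]'; python3 -m handwheel '[0,0,0,0, 0,0,0,0, 0,0,0,0, 0,0,0,0, 0,0,0,0, 0,0,0,0, 0,0,0,0]' 0 100
```

```text
time_s: 3.9
position: [500.4, -50.2, 57.2]
tcp_rot: [[-0.929, 0.371, -0.0], [0.371, 0.929, 0.0], [0.0, -0.0, -1.0]]
ft_force: [-1.2, 0.7, 0.3]
finger_gap: 50.3
time_s: 4.6
position: [500.7, -50.2, 57.5]
tcp_rot: [[-0.929, 0.371, 0.0], [0.371, 0.929, 0.0], [-0.0, 0.0, -1.0]]
ft_force: [0.3, 0.7, 2.2]
finger_gap: 14.2
```

```bash
python3 -m handwheel '[0,0,2,0, 0,0,2,0, 0,0,2,0]';python3 -m handwheel '[0,0,3,0, 0,0,3,0, 0,0,3,0, 0,0,5,0, 0,0,10,0, 0,0,10,0, 0,0,15,0, 0,0,15,0, 0,0,15,0, 0,0,0,0]'; python3 - <<'E'
from h import *
from station import vision
S=vision.capture("scene")
cv2.imwrite("pics/b_s.png",cv2.resize(S["color"][90:230,210:350,::-1],None,fx=4,fy=4,interpolation=cv2.INTER_CUBIC))
E
```

```text
time_s: 4.9
position: [499.1, -49.7, 61.5]
tcp_rot: [[-0.929, 0.371, -0.003], [0.371, 0.929, 0.001], [0.004, -0.0, -1.0]]
ft_force: [2.7, 2.2, -16.1]
finger_gap: 14.7
time_s: 5.9
position: [502.6, -50.6, 145.1]
tcp_rot: [[-0.929, 0.371, 0.005], [0.371, 0.929, -0.001], [-0.005, 0.001, -1.0]]
ft_force: [1.1, 0.1, -1.8]
finger_gap: 14.7
```

View pics/b_s.png

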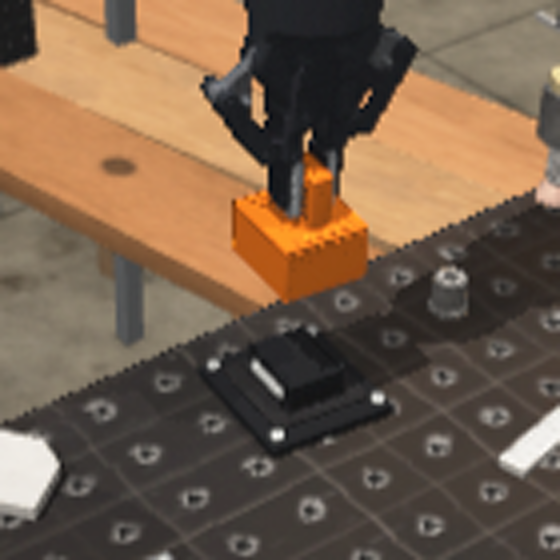

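```bash
python3 - <<'E'
from h import *
S=load("scene0.npz");T=load("top0.npz")
for p in((182,173),(205,173),(197,97)):print(p,[ray(T,p,z).round().tolist() for z in(0,100,150)])
print(tri([T,S],[(182,173),(172,231)]).round(),tri([T,S],[(197,97),(80,193)]).round())
E
python3 -m handwheel '[-2,30,0,0, -6,40,0,0.6, -10,40,0,0.6, -12,40,0,0, -12,40,0,0, -12,26,0,0, -8,9,0,0, 0,0,0,0, 0,0,0,0, 0,0,0,0]'
```

```text
(182, 173) [[503.0, 309.0, 0.0], [487.0, 292.0, 100.0], [479.0, 283.0, 150.0]]
(205, 173) [[502.0, 249.0, 0.0], [486.0, 236.0, 100.0], [478.0, 230.0, 150.0]]
(197, 97) [[707.0, 269.0, 0.0], [675.0, 255.0, 100.0], [659.0, 247.0, 150.0]]
[496. 299. 119.] [716. 305.  99.]
time_s: 6.95
position: [439.0, 173.6, 142.2]
tcp_rot: [[-0.936, 0.353, 0.0], [0.353, 0.936, -0.001], [-0.0, -0.0, -1.0]]
ft_force: [0.0, 0.6, -2.1]
finger_gap: 14.3
```

```bash
python3 -m handwheel '[-1,2,-15,0, 0,0,-15,0, 0,0,-8,0, 0,0,0,0, 0,0,0,0, 0,0,0,0]';  python3 - <<'E'
from h import *
from station import vision
for n in("scene","top"):
    d=vision.capture(n);np.savez(n+"1.npz",**d)
    b=(200,170,90,110) if n=="scene" else (190,140,100,90)
    x,y,w,h=b;cv2.imwrite(f"pics/c_{n}.png",cv2.resize(d["color"][y:y+h,x:x+w,::-1],None,fx=5,fy=5,interpolation=cv2.INTER_CUBIC))
E
```

```text
time_s: 7.55
position: [438.3, 176.7, 105.0]
tcp_rot: [[-0.936, 0.352, 0.001], [0.352, 0.936, 0.0], [-0.001, 0.001, -1.0]]
ft_force: [0.1, 0.2, -0.9]
finger_gap: 13.9
```

View pics/c_scene.png

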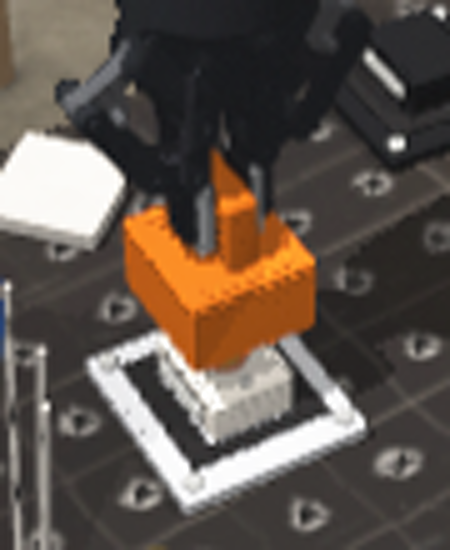

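View pics/c_top.png

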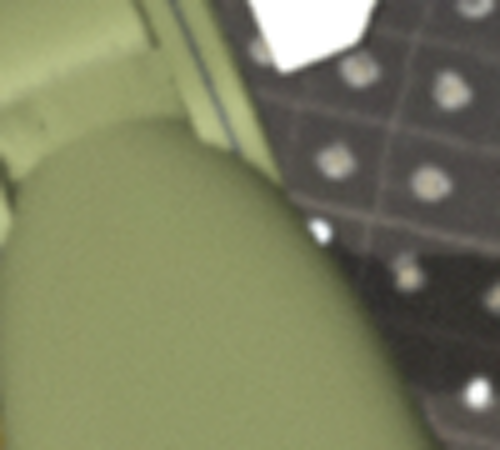

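The scene view shows the cover upright over the terminal, with its front rim corner near (239,244). In the top view the arm hides it. I'll measure the rim edges against the plate in the scene view.

```bash
cat > rim.py <<'E'
from h import *
def rim(d,box,f=8):
    x,y,w,h=box;g=cv2.cvtColor(up(d,x,y,w,h,f),cv2.COLOR_RGB2HSV)
    m=cv2.inRange(g,(4,170,70),(22,255,255));
    c=max(cv2.findContours(m,0,cv2.CHAIN_APPROX_NONE)[0],key=cv2.contourArea);P=c[:,0].astype(float)
    i=np.argmax(P[:,1]+0.0);F=P[i];L=P[np.argmin(P[:,0]+.15*P[:,1]*0)];
    xl,xr=P[:,0].min(),P[:,0].max()
    # lower envelope
    xs=np.unique(P[:,0]);lo=np.array([P[P[:,0]==a,1].max() for a in xs])
    out=[]
    for a,b in((xl+.15*(F[0]-xl),F[0]-.12*(F[0]-xl)),(F[0]+.12*(xr-F[0]),xr-.15*(xr-F[0]))):
        k=(xs>a)&(xs<b);v=cv2.fitLine(np.c_[xs[k],lo[k]].astype(np.float32),cv2.DIST_HUBER,0,.01,.01).ravel();out.append(v)
    (a1,b1,x1,y1),(a2,b2,x2,y2)=out
    l1=np.cross([x1,y1,1],[x1+a1,y1+b1,1]);l2=np.cross([x2,y2,1],[x2+a2,y2+b2,1]);p=np.cross(l1,l2);p=p[:2]/p[2]
    q1=np.array([x1,y1]);q2=np.array([x2,y2])
    return [dn(v,x,y,f) for v in(p,q1,q2)]
def pose(d,box,z):
    p,a,b=rim(d,box);P,A,B=[ray(d,q,z)[:2] for q in(p,a,b)]
    u=(A-P)/np.linalg.norm(A-P); v=(B-P)/np.linalg.norm(B-P)
    # left edge is along cover x (+x away from camera), right edge along -y
    print("corner px",p.round(2),"ang x",np.degrees(np.arctan2(u[1],u[0])).round(2),"ang y",np.degrees(np.arctan2(v[1],v[0])).round(2))
    return P,u,v
E
python3 - <<'E'
from rim import *
S0=load("scene0.npz");S1=load("scene1.npz")
for n,d,b,z,ang in(("dock",S0,(255,150,60,55),12,-21.7),("hover",S1,(215,185,60,70),59.5,-20.6)):
    P,u,v=pose(d,b,z);
    t=np.radians(ang);ux=np.array([np.cos(t),np.sin(t)]);vy=np.array([-np.sin(t),np.cos(t)])
    print(n,"corner",P.round(1),"centre if corner(-x,+y)",(P+31*ux-29*vy).round(1),"(-x,-y)",(P+31*ux+29*vy).round(1))
# plate in S1
g=cv2.cvtColor(up(S1,212,224,66,52),cv2.COLOR_RGB2HSV);
E
```

```text
corner px [280.02 194.31] ang x -21.7 ang y -111.25
dock corner [487.2 -17.2] centre if corner(-x,+y) [505.3 -55.6] (-x,-y) [526.8  -1.7]
corner px [239.85 244.71] ang x -18.46 ang y -105.34
hover corner [421.8 208.8] centre if corner(-x,+y) [440.6 170.7] (-x,-y) [461. 225.]
```

```bash
python3 - <<'E'
from h import *
S=load("scene0.npz");T=load("top0.npz")
for n,d,b in(("S",S,(212,222,66,54)),("T",T,(204,168,58,58))):
    u=up(d,*b,f=12).astype(float).min(2)
    cv2.imwrite(f"pics/scr_{n}.png",np.clip((u-110)*1.75,0,255).astype(np.uint8))
E
```

```text
(no output)
```

View pics/scr_S.png

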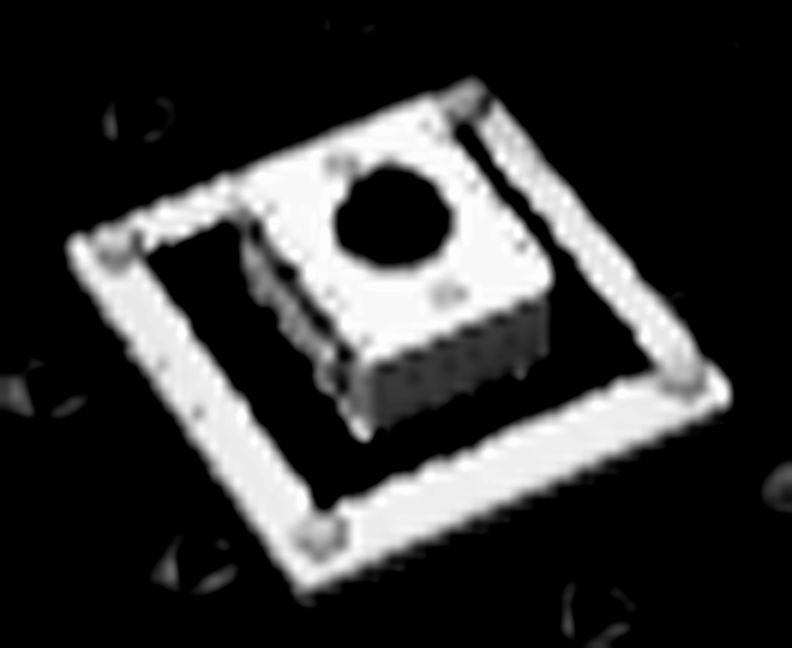

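View pics/scr_T.png

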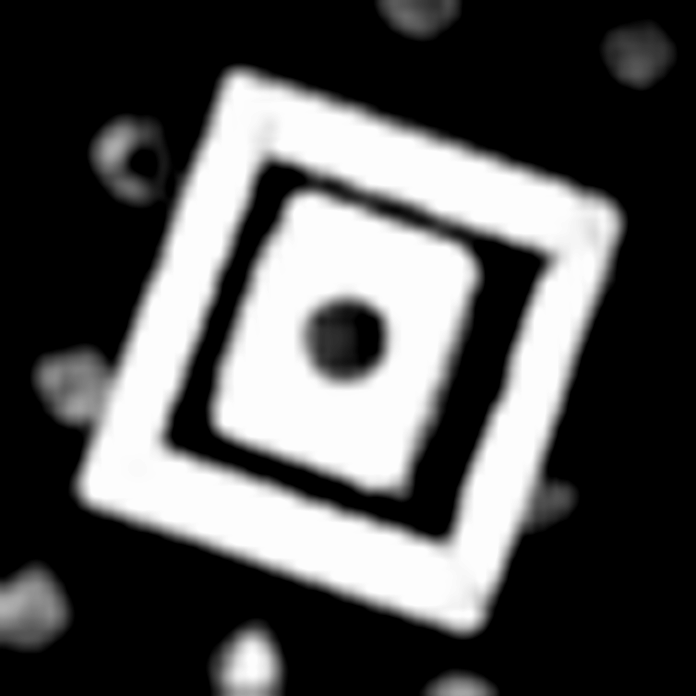

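```bash
python3 - <<'E'
from h import *
S=load("scene0.npz");T=load("top0.npz")
p=dn(np.array([(117,247),(467,100),(685,375),(322,532)]),212,222,12)
W=np.array([ray(S,q,11)[:2] for q in p]);e=np.roll(W,-1,0)-W
print("S term screws",W.mean(0).round(1),((W[0]+W[2])/2).round(1),((W[1]+W[3])/2).round(1),np.linalg.norm(e,axis=1).round(1),np.degrees(np.arctan2(e[:,1],e[:,0])).round(1))
g=cv2.cvtColor(up(T,204,168,58,58,12),cv2.COLOR_RGB2HSV)
m=cv2.inRange(g,(0,0,150),(180,75,255))
cs,h=cv2.findContours(m,cv2.RETR_CCOMP,cv2.CHAIN_APPROX_NONE)
for c,hh in zip(cs,h[0]):
    if cv2.contourArea(c)>8000:
        mm=np.zeros_like(m);cv2.drawContours(mm,[c],-1,255,-1)
        q=dn(quad(mm),204,168,12);A=cv2.contourArea(c)
        for z in(10,12,34):
            W=np.array([ray(T,k,z)[:2] for k in q]);e=np.roll(W,-1,0)-W
            print("T area",A,z,W.mean(0).round(1),np.linalg.norm(e,axis=1).round(1),np.degrees(np.arctan2(e[:,1],e[:,0])).round(1))
# dock screws in scene at z 11
q={0:(257,158),2:(438,196),3:(328,236)}
def screw(d,p,r=4):
    x,y=np.round(p).astype(int);g=d["color"][y-r:y+r+1,x-r:x+r+1].astype(float).min(2)
    g=np.clip(g-100,0,None);yy,xx=np.mgrid[y-r:y+r+1,x-r:x+r+1];return np.array([(g*xx).sum(),(g*yy).sum()])/g.sum()
a,b=[ray(S,screw(S,(q[i][0]/4.4+204.6,q[i][1]/4.4+144.6)),11)[:2] for i in(0,2)];print("S dock",(a+b)/2)
E
```

```text
S term screws [439.5 174.2] [439.3 174.5] [439.8 173.9] [75.  80.7 74.2 79.4] [-109.8  159.2   69.2  -20.2]
T area 57389.5 10 [438.8 178. ] [47.7 57.3 47.3 57.6] [-111.3  159.4   69.1  -20.2]
T area 57389.5 12 [438.6 177.9] [47.7 57.2 47.2 57.5] [-111.3  159.4   69.1  -20.2]
T area 57389.5 34 [436.2 176.3] [46.8 56.2 46.4 56.5] [-111.3  159.4   69.1  -20.2]
T area 206335.5 10 [436.4 176.3] [ 92.4  99.6  94.6 100.8] [-111.1  160.1   69.7  -21.1]
T area 206335.5 12 [436.2 176.2] [ 92.3  99.4  94.4 100.7] [-111.1  160.1   69.7  -21.1]
T area 206335.5 34 [433.8 174.6] [90.7 97.7 92.8 98.9] [-111.1  160.1   69.7  -21.1]
T area 89592.5 10 [436.6 176. ] [63.7 65.  63.7 64.9] [-110.7  159.4   69.3  -20.6]
T area 89592.5 12 [436.4 175.9] [63.6 64.9 63.6 64.8] [-110.7  159.4   69.3  -20.6]
T area 89592.5 34 [434.  174.3] [62.4 63.7 62.4 63.7] [-110.7  159.4   69.3  -20.6]
S dock [504.44410377 -53.25768284]
```

```bash
python3 -m handwheel '[-1.5,0,-6,0, 0,0,-6,0, 0,0,-6,0, 0,0,-3,0, 0,0,0,0]';  python3 - <<'E'
from h import *
from station import vision
d=vision.capture("scene");np.savez("scene2.npz",**d)
x,y,w,h=(200,170,90,110);cv2.imwrite("pics/d_s.png",cv2.resize(d["color"][y:y+h,x:x+w,::-1],None,fx=5,fy=5,interpolation=cv2.INTER_CUBIC))
E
```

```text
time_s: 8.15
position: [435.4, 176.5, 82.5]
tcp_rot: [[-0.936, 0.351, -0.001], [0.351, 0.936, -0.001], [0.001, -0.001, -1.0]]
ft_force: [0.1, -0.3, -1.5]
finger_gap: 14.7
```

View pics/d_s.png

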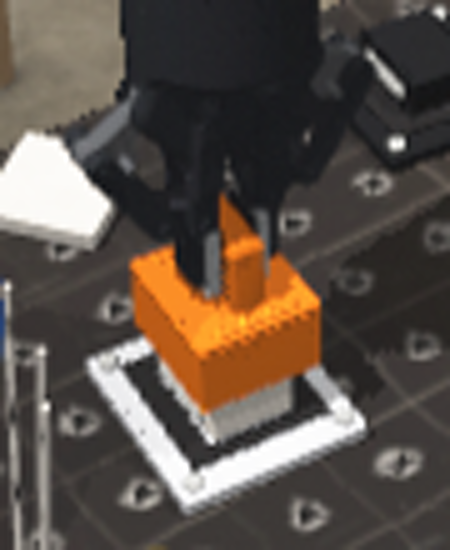

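The cover is upright just above the plinth, with its front corner at about zoom (207,412), no contact force, and looks centred. I'll go down in small steps.

```bash
python3 -m handwheel '[0,0,-2,0, 0,0,-2,0, 0,0,0,0]'; python3 -m handwheel '[0,0,-2,0, 0,0,-2,0, 0,0,0,0]'
```

```text
time_s: 8.5
position: [435.9, 176.7, 79.1]
tcp_rot: [[-0.936, 0.351, -0.0], [0.351, 0.936, -0.0], [0.0, -0.0, -1.0]]
ft_force: [0.3, 0.7, -1.8]
finger_gap: 14.8
time_s: 8.8
position: [435.8, 176.6, 75.0]
tcp_rot: [[-0.936, 0.351, -0.0], [0.351, 0.936, -0.0], [0.0, -0.0, -1.0]]
ft_force: [-0.1, -0.1, -1.1]
finger_gap: 14.4
```

```bash
python3 -m handwheel '[0,0,-2,0, 0,0,-2,0, 0,0,0,0]'; python3 -m handwheel '[0,0,-2,0, 0,0,-1,0, 0,0,0,0]'; python3 -m handwheel '[0,0,-1,0, 0,0,-1,0, 0,0,0,0]'
```

```text
time_s: 9.1
position: [435.8, 176.6, 71.0]
tcp_rot: [[-0.936, 0.351, -0.001], [0.351, 0.936, -0.0], [0.0, -0.0, -1.0]]
ft_force: [0.5, -0.2, -1.0]
finger_gap: 14.4
time_s: 9.4
position: [436.4, 177.0, 69.2]
tcp_rot: [[-0.936, 0.351, 0.001], [0.351, 0.936, 0.001], [-0.001, 0.001, -1.0]]
ft_force: [-1.3, -0.5, 5.4]
finger_gap: 14.4
time_s: 9.7
position: [437.0, 177.1, 68.1]
tcp_rot: [[-0.936, 0.351, 0.002], [0.351, 0.936, 0.001], [-0.002, 0.002, -1.0]]
ft_force: [-2.3, -0.4, 12.6]
finger_gap: 14.4
```

```bash
python3 -m handwheel '[0,0,-1,0, 0,0,0,0]'; python3 -m handwheel '[0,0,-1,0, 0,0,0,0]'; python3 -m handwheel '[0,0,-1,0, 0,0,0,0]'
```

```text
time_s: 9.9
position: [437.2, 177.0, 67.2]
tcp_rot: [[-0.936, 0.351, 0.003], [0.351, 0.936, 0.001], [-0.003, 0.002, -1.0]]
ft_force: [-2.9, -1.6, 12.7]
finger_gap: 14.5
time_s: 10.1
position: [437.4, 177.0, 66.1]
tcp_rot: [[-0.936, 0.351, 0.003], [0.351, 0.936, 0.001], [-0.003, 0.002, -1.0]]
ft_force: [-1.8, -0.8, 11.4]
finger_gap: 14.4
time_s: 10.3
position: [437.4, 176.9, 64.7]
tcp_rot: [[-0.936, 0.351, 0.003], [0.351, 0.936, 0.0], [-0.003, 0.001, -1.0]]
ft_force: [-1.6, -1.3, 8.3]
finger_gap: 14.8
```

```bash
python3 -m handwheel '[0,0,-2,0, 0,0,0,0]'; python3 -m handwheel '[0,0,-2,0, 0,0,0,0]'; python3 -m handwheel '[0,0,-1,0, 0,0,0,0]'
```

```text
time_s: 10.5
position: [437.2, 176.7, 61.6]
tcp_rot: [[-0.936, 0.351, 0.002], [0.351, 0.936, -0.0], [-0.002, 0.001, -1.0]]
ft_force: [2.1, -1.5, -4.7]
finger_gap: 14.5
time_s: 10.7
position: [436.1, 176.9, 58.4]
tcp_rot: [[-0.936, 0.351, -0.0], [0.351, 0.936, 0.0], [0.001, 0.0, -1.0]]
ft_force: [4.0, 0.7, -10.7]
finger_gap: 14.4
time_s: 10.9
position: [435.6, 177.2, 58.0]
tcp_rot: [[-0.936, 0.351, -0.001], [0.351, 0.936, 0.001], [0.002, 0.001, -1.0]]
ft_force: [0.9, 2.9, -6.9]
finger_gap: 14.6
```

```bash
python3 -m handwheel '[0,0,-1,0, 0,0,0,0]'; python3 -m handwheel '[0,0,-1,0, 0,0,0,0]'; python3 -m handwheel '[0,0,-1,0, 0,0,0,0]'
```

```text
time_s: 11.1
position: [435.7, 176.9, 57.6]
tcp_rot: [[-0.936, 0.351, -0.0], [0.351, 0.936, 0.0], [0.001, 0.0, -1.0]]
ft_force: [-0.3, 1.0, -1.3]
finger_gap: 14.3
time_s: 11.3
position: [435.8, 176.9, 57.4]
tcp_rot: [[-0.936, 0.351, 0.0], [0.351, 0.936, 0.001], [0.0, 0.001, -1.0]]
ft_force: [-2.4, 1.0, 8.1]
finger_gap: 14.6
time_s: 11.5
position: [435.9, 177.0, 57.4]
tcp_rot: [[-0.936, 0.351, 0.001], [0.351, 0.936, 0.001], [-0.0, 0.001, -1.0]]
ft_force: [-4.9, 0.0, 16.5]
finger_gap: 14.4
```

```bash
python3 -m handwheel '[0,0,0,0, 0,0,0,0, 0,0,0,0, 0,0,0,0, 0,0,0,0]'; python3 - <<'E'
from h import *
from station import vision
d=vision.capture("scene");np.savez("scene3.npz",**d)
x,y,w,h=(160,150,150,150);cv2.imwrite("pics/e_s.png",cv2.resize(d["color"][y:y+h,x:x+w,::-1],None,fx=4,fy=4,interpolation=cv2.INTER_CUBIC))
E
```

```text
time_s: 12.0
position: [435.9, 177.0, 57.4]
tcp_rot: [[-0.936, 0.351, 0.001], [0.351, 0.936, 0.001], [-0.0, 0.001, -1.0]]
ft_force: [-4.8, 1.1, 16.7]
finger_gap: 14.4
```

View pics/e_s.png

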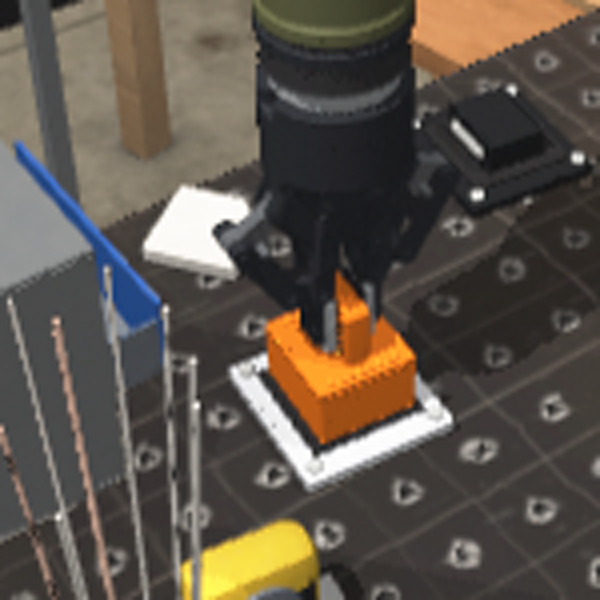

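The picture shows the cover flat on the terminal gasket, with its front rim corner at zoom (320,443) and the black gasket border even along its visible edges. The plate blank and tape measure haven't moved. The push is steady at 16.7 N, so I'm handing in.

```bash
python3 -c "
from station import ctrl
print(ctrl.job_done());s=ctrl.observe();print(s['time_s'],s['position'],s['ft_force'],s['finger_gap'])"
```

```text
the job is handed in; nothing more can be done
None
the job is handed in; nothing more can be done
```

I pulled the orange cover off its dock, lined it up over the earth terminal and pressed it down until it snapped home. I handed the job in at about 12 s, still gripping at 100 N and pressing; no verdict came back.

- **Seating:** the push rose to about 12.7 N at the latches, then swung to −10.7 N as the cover snapped over. The fingertips stopped at z = 57.4 mm, against 57.5 mm when I gripped the cover on the dock. That puts the rim on the gasket, with tilt under 0.003 rad.
- **Final push:** it held steady at 16.7 N at the wrist for 0.5 s. The latches may also pull the cover down by several newtons, so the gasket force is probably about 17 to 30 N; I could not measure it directly.
- **Last picture:** the cover sits flat and evenly on the gasket, and the plate blank and tape measure are in place. The steel rule was outside that crop, but the arm never went down near it.
- **Checks that disagreed:** the scene camera placed the dock about 4 mm in x and 3 to 4 mm in y from the top camera, so I used the dock-to-terminal distance, on which the two agreed within about 1 mm. A rim-edge measurement above the terminal read 2 mm (x) and 6 mm (y) off the measured tool position and 2° off in angle. I didn't use it, and the cover went on without touching.

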